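# Snap the paper-bay cover onto the receipt printer

### The arm

A 7-joint arm with a two-finger parallel gripper is mounted at the origin on the work surface. World frame = base frame: x ahead of the robot, y to its left, z up, the work surface at z = 0. Lengths are in m, angles in rad, forces in N, time in s.
With the tool pointing down it reaches from about 0.4 to 0.9 m from the base axis. Payload 5.6 kg.
Tool frame: the origin (TCP) lies midway between the tips of the shut fingers; the grasp point (between the pads) lies 19 mm behind it (ctrl.tcp_to_grasp is the distance from the TCP to the grasp point, in m); z points along the fingers, y is the line along which they close (so a half turn about z gives the same grasp; the last joint's range is limited). The gripper opens to 92 mm and grips with 3 to 60 N. Pads are 20 mm wide; open, the fingers measure 128 mm over their backs; the gripper's body (75 mm by 189 mm) begins 69 mm behind the grasp point.
Start: joints at [-1.222, 0.468, -0.012, 1.603, 0.006, 1.071, -0.056], TCP at [0.248, 0.601, 0.181] pointing down, gripper open.
Joint ranges: [-2.53, 2.53], [-0.31, 2.02], [-1.57, 1.55], [0.28, 2.44], [-1.29, 4.43], [0.15, 1.84], [-2.92, 2.92]. Speed limits (rad/s): [2.57, 2.57, 3.14, 3.14, 3.14, 3.14, 3.14].

### API

Orientations are given as a 3x3 rotation matrix whose columns are the frame's x, y, z axes.
In Python, from workcell import ctrl gives the robot as it stands. The module is installed in compiled form; this text tells all that it offers. Calls block until the motion is done:
- ctrl.movep(position, orientation): joint-space move of the TCP to a pose.
- ctrl.move_straight(position, rot=None, vel=0.15): straight line of the TCP; rot=None keeps the orientation; vel is the mean speed in m/s.
- ctrl.goto_joints(angles): joint-space move.
- ctrl.gripper_to(opening, force=None): finger opening in m; force is the grip in N (None keeps the last); returns when the fingers have stopped.
- ctrl.dwell(seconds).
- ctrl.ik(position, orientation): joint angles nearest the present ones, or None.
- ctrl.read_state(): the state.
- ctrl.capture(name): name is "side" or "top"; returns a dict with "color" (480x640x3 uint8, blue, green, red), "z_map" (480x640 float32, m along the optical axis (not along the pixel's ray), 0 where there is no reading), "fx", "fy", "cx", "cy" (pixels), "origin" and "rotation" of the camera in the world. Camera axes: x right, y up, looking along -z (the intrinsics and any distortion apply to the point x, -y, -z); pixel columns grow to the right and rows downward; lengths in m; the calibration is good to about 2 mm. A picture is of the moment at which its call begins.
A pose or a line that the arm cannot do raises ctrl.Unreachable and nothing moves.
- ctrl.close_job(): hands the job in; it is judged then, once.
The state is a dict: "t": time; "joints": joint angles; "dq": joint speeds; "effort": joint torques, N m; "tcp_pos": TCP position; "tool_rot": TCP orientation; "force": force on the tool from outside, world axes, zero at the start; "wrist_torque": the same for the moment, N m; "gripper_width": finger opening in m; "finger_force": force on a finger pad.
Only numpy, scipy, OpenCV 4.12 (cv2) and the standard library are available. Lean on these libraries where they do the work, as an engineer would, in place of code of your own. Each camera call takes 0.05 s, during which the arm holds its last target. There are 200 camera calls.

### The job

The receipt printer on the counter stands with its paper bay open. Take the longer of the two white covers by the ridge on its top, put it lengthwise between the printer's two upright snap hooks and press it straight down until both hooks click over its ends, so that it lies flat and fully home over the bay; then let go of it.

Things in the scene. Friction and masses are not known exactly. Their poses are not given: they have to be found in the camera images.
- cover_mid (a point): Long white cover, 90 g, flat on the counter: plate 80 (x) x 120 (y) x 10 mm, on its middle a finger ridge 14 mm thick (x), 60 long (y), 28 high. Point: on its centre line, 19 mm above its underside (9 mm above the plate's top face); z up. Either way round fits. The other cover nearby looks alike but is only 76 mm long: too short for the hooks.
- bay (a point): Middle of the open bay of the fixed printer (150 x, 200 y, 85 mm high), at the top face that carries the cover; z up, y from hook to hook. Hooks at +y and -y: stems 65 mm out, catches reach in to 53 mm at 11.5 mm up, lead-ins slope to 67 mm out, 36 mm up. Guide ribs 5 mm high at x +-51 mm. Home: cover's point 19 mm above this one, y axes parallel. Takes 5 to 15 N; 5 mm off-centre still snaps.
- hook_left (a joint): Springy grey hook, 28 mm wide, at the bay's +y end: rad, 0 at rest (upright), growing as the cover pushes its head outward (about 0.1 to 0.27 as it passes), back near 0 once clicked over the cover's end.
- hook_right (a joint): The same hook at the bay's -y end.
There are look-alikes about, which are no part of the job. What is shaped like the part that bears cover_mid but orange or purple is not meant.

How it is judged:
By the outcome, as a careful person would: the job done as asked, in the order asked, and still so for the second after the job is handed in, with the robot touching nothing.
It also fails if it takes over 42 s, if anything falls off the work surface, if the arm or the gripper's body presses on something with over 40 N, if the wrist force passes 120 N, or if a joint passes its speed limit or range.

## Working session

There is one attempt and no reset: what is moved stays moved. The work goes in short steps, each a Python script; the robot and the scene stay as the last script left them, time stands still between calls to the robot, and variables do not carry over. Pictures are saved under pics/ and viewed, at most 10 in all, crops included, and the job is handed in when it is done.

```bash
mkdir -p pics; cat > h.py <<'E'
import numpy as np, cv2
from workcell import ctrl
def cloud(c):
    z=c["z_map"]; v,u=np.mgrid[0:480,0:640]
    p=np.stack([(u-c["cx"])/c["fx"]*z,-(v-c["cy"])/c["fy"]*z,-z],-1)
    return p@np.array(c["rotation"]).T+np.array(c["origin"])
E
python3 - <<'E'
from h import *
for n in("top","side"):
    c=ctrl.capture(n); cv2.imwrite(f"pics/{n}0.png",c["color"]); np.savez(f"{n}0.npz",**c)
    print(n,c["fx"],c["origin"],c["rotation"],c.keys(),(c["z_map"]>0).mean())
print(ctrl.read_state())
E
```

```text
top 475.62270578668137 [0.39920992 0.09200048 0.96548914] [[ 0.01092643  0.99245455 -0.12212529]
 [-0.99974391  0.01326297  0.01833574]
 [ 0.01981713  0.12189367  0.99234531]] dict_keys(['color', 'z_map', 'fx', 'fy', 'cx', 'cy', 'origin', 'rotation']) 0.9960872395833333
side 447.6300993329308 [0.10182786 0.54717854 0.5358259 ] [[-0.77880919  0.35837622 -0.51480359]
 [-0.62714849 -0.46041939  0.62825056]
 [-0.01187549  0.8121456   0.58333395]] dict_keys(['color', 'z_map', 'fx', 'fy', 'cx', 'cy', 'origin', 'rotation']) 0.9961295572916666
{'t': 0.1, 'joints': array([-1.22203032,  0.46834563, -0.01162493,  1.60351287,  0.00598026,
        1.07139821, -0.05632247]), 'dq': array([ 8.33791159e-04, -1.95258228e-03, -1.23222370e-03, -2.31479458e-03,
        6.52675145e-04,  8.08498270e-04, -7.45115116e-06]), 'effort': array([ 1.15605861e-03, -5.21652210e+01, -1.25511186e-02, -2.44371164e+01,
       -5.68203663e-02,  1.39940719e-02,  6.54496694e-05]), 'tcp_pos': array([0.2480107 , 0.60020102, 0.1806067 ]), 'tool_rot': array([[-9.24206916e-01,  3.81891720e-01, -5.38648034e-04],
       [ 3.81892090e-01,  9.24205641e-01, -1.53769152e-03],
       [-8.94101086e-05, -1.62685056e-03, -9.99998673e-01]]), 'force': array([ 0.83377637, -0.13352617,  0.03554956]), 'wrist_torque': array([-0.02479029, -0.02741675,  0.00682928]), 'finger_force': 0.0, 'gripper_width': 0.09208277869740339}
```

View pics/top0.png

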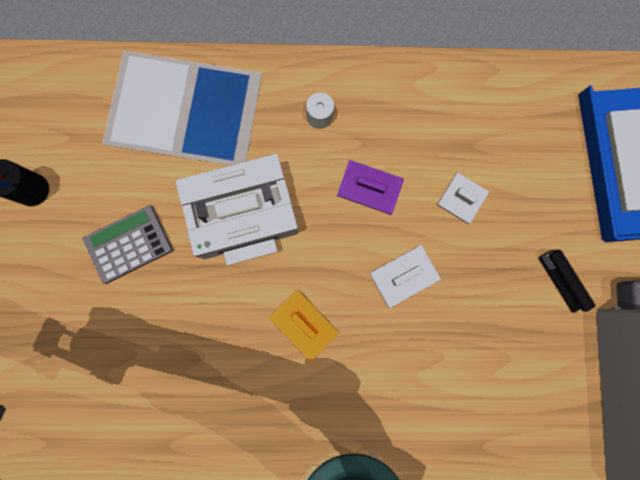

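View pics/side0.png

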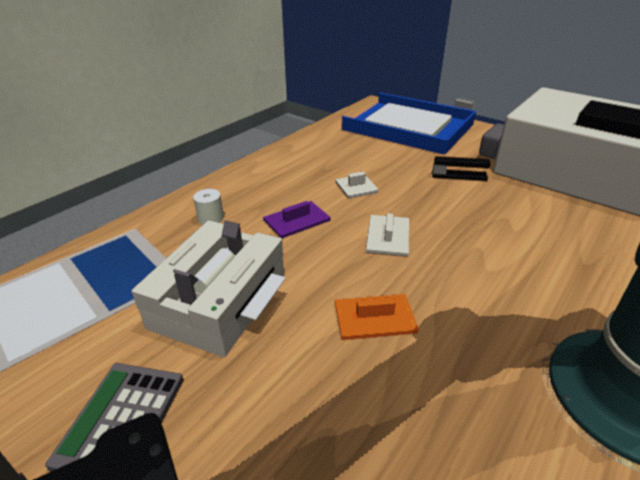

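The top view shows the long white cover at about (405,276), the short one at (463,197), and the printer at (237,205) with dark hooks near (200,210) and (275,192). The side view agrees, with the hooks at (184,285) and (232,237).

```bash
python3 - <<'E'
from h import *
for n,boxc,boxp in(("top",(360,235,450,315),(165,145,310,270)),("side",(355,205,420,265),(125,210,300,360))):
    c=dict(np.load(f"{n}0.npz")); P=cloud(c)
    def sub(b): 
        x0,y0,x1,y1=b; return P[y0:y1,x0:x1].reshape(-1,3), c["color"][y0:y1,x0:x1].reshape(-1,3).astype(int)
    p,col=sub(boxc); 
    white=(col.max(1)-col.min(1)<40)&(col.min(1)>110)
    print(n,"table z",np.median(p[~white,2]))
    q=p[white]; pl=q[(q[:,2]>.004)&(q[:,2]<.016)]; r=q[q[:,2]>.03]
    for k,s in(("plate",pl),("ridge",r)):
        print(k,len(s),np.median(s[:,2]),cv2.minAreaRect((s[:,:2]*1000).astype(np.float32)))
    p,col=sub(boxp); h=np.histogram(p[:,2],bins=np.arange(0,.15,.005)); print([(round(b*1000),a) for a,b in zip(*h) if a>20])
    t=p[(p[:,2]>.06)&(p[:,2]<.095)]; print("body",cv2.minAreaRect((t[:,:2]*1000).astype(np.float32)))
    t=p[(p[:,2]>.102)]; 
    _,lab,cen=cv2.kmeans((t*1000).astype(np.float32),2,None,(3,20,.1),5,cv2.KMEANS_PP_CENTERS); print("hooks",cen,np.bincount(lab[:,0]),t[:,2].max())
    for i in(0,1): print(cv2.minAreaRect((t[lab[:,0]==i][:,:2]*1000).astype(np.float32)))
    d=cen[0]-cen[1]; print(cen.mean(0),np.degrees(np.arctan2(d[1],d[0])),np.hypot(*d[:2]))
E
```

```text
top table z 0.0004583006400488143
plate 2115 0.010369425193845871 ((449.309326171875, -105.31646728515625), (79.76154327392578, 120.66533660888672), 29.20893096923828)
ridge 232 0.03832852756072391 ((423.0338134765625, -22.435775756835938), (23.78569984436035, 232.56655883789062), 17.599756240844727)
[(0, np.int64(4270)), (5, np.int64(55)), (10, np.int64(56)), (15, np.int64(56)), (40, np.int64(89)), (45, np.int64(720)), (50, np.int64(852)), (55, np.int64(143)), (60, np.int64(99)), (65, np.int64(146)), (70, np.int64(377)), (75, np.int64(524)), (80, np.int64(3309)), (85, np.int64(2664)), (90, np.int64(86)), (100, np.int64(69)), (105, np.int64(68)), (110, np.int64(74)), (115, np.int64(111)), (120, np.int64(28))]
body ((577.0576171875, 228.02761840820312), (150.90550231933594, 200.36581420898438), 15.950483322143555)
hooks [[399.2095   92.00048 965.48895]
 [574.8326  233.46967 112.77058]] [ 77 323] 0.9654891376632421
((399.2099304199219, 92.00048065185547), (0.0, 0.0), 0.0)
((577.346923828125, 227.95669555664062), (28.803821563720703, 141.88088989257812), 15.981245994567871)
[487.02106 1
[... 574 characters left out ...]
, (55, np.int64(437)), (60, np.int64(522)), (65, np.int64(587)), (70, np.int64(892)), (75, np.int64(853)), (80, np.int64(3725)), (85, np.int64(2131)), (90, np.int64(90)), (95, np.int64(93)), (100, np.int64(123)), (105, np.int64(126)), (110, np.int64(112)), (115, np.int64(124))]
body ((578.9172973632812, 227.84107971191406), (151.4454345703125, 203.35252380371094), 15.936293601989746)
hooks [[577.0982  227.60287 111.23075]
 [101.82779 547.17865 535.82556]] [447  87] 0.5358259005001912
((578.4484252929688, 228.91732788085938), (29.87723731994629, 141.90965270996094), 16.091350555419922)
((101.8278579711914, 547.1785278320312), (0.0, 0.0), 0.0)
[339.463   387.39075 323.52817] -33.91721 572.7221
```

```bash
cat >> h.py <<'E'
def R(deg):
    a=np.radians(deg); c,s=np.cos(a),np.sin(a)
    return np.array([[-s,c,0],[c,s,0],[0,0,-1.]])
CX,CA=np.array([.4502,-.1052]),29.2
BX,BA,BZ=np.array([.578,.228]),15.95,.085
def snap(tag):
    for n in("top","side"):
        c=ctrl.capture(n); cv2.imwrite(f"pics/{n}{tag}.png",c["color"]); np.savez(f"{n}{tag}.npz",**c)
def st():
    s=ctrl.read_state(); print(round(s["t"],2),s["tcp_pos"].round(4),"F",s["force"].round(1),"w",round(s["gripper_width"],4),"ff",round(s["finger_force"],1)); return s
E
python3 - <<'E'
from h import *
q0=ctrl.read_state()["joints"]; best=[]
for o in(0,180):
    js=[ctrl.ik([*CX,.18],R(CA+o)),ctrl.ik([*BX,.2],R(BA+o))]
    print(o,[None if j is None else j.round(2) for j in js])
    if all(j is not None for j in js): best.append((np.abs(js[0]-q0).max()+np.abs(js[1][6]),o))
o=min(best)[1]; print(o); open("o.txt","w").write(str(o))
ctrl.movep([*CX,.14],R(CA+o)); ctrl.gripper_to(.05,20); st()
ctrl.move_straight([*CX,.03],vel=.12); ctrl.move_straight([*CX,.0125],vel=.04); st()
ctrl.gripper_to(0,50); st()
ctrl.move_straight([*CX,.2],vel=.15); st()
ctrl.move_straight([*BX,.2],rot=R(BA+o),vel=.2); st(); snap("1")
E
```

```text
0 [array([-0.49,  0.16,  0.73,  2.08, -0.13,  0.94,  0.81]), array([-0.69,  0.41,  0.34,  1.68, -0.15,  1.08, -0.02])]
180 [array([-0.97,  0.38,  1.39,  2.1 , -0.44,  1.02, -1.98]), array([-0.24,  0.42, -0.25,  1.65,  0.11,  1.09,  2.9 ])]
0
3.46 [ 0.4502 -0.1052  0.14  ] F [ 0.3 -0.2  0.6] w 0.0502 ff 0.0
5.12 [ 0.4501 -0.1053  0.0123] F [ 0.9  1.3 -0.1] w 0.0497 ff 0.0
5.94 [ 0.4502 -0.1052  0.0125] F [ 0.1 -0.2  0.4] w 0.0007 ff 0.0
7.34 [ 0.4496 -0.1051  0.1993] F [-0.5 -0.  -0.8] w 0.0002 ff 0.0
9.28 [0.578  0.2269 0.2002] F [ 0.8 -0.7  0.3] w 0.0007 ff 0.0
```

View pics/side1.png

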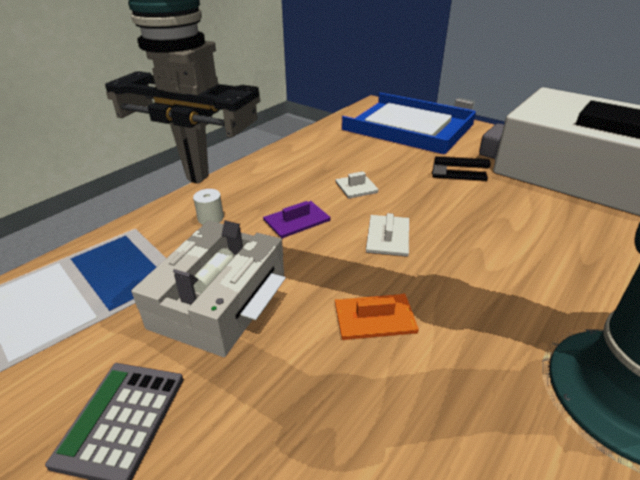

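The fingers closed empty and the cover is unmoved at (389,235). I'll check the fingertip's real position (195,180 in the side view) against the reported TCP.

```bash
cat >> h.py <<'E'
def proj(c,p):
    q=np.array(c["rotation"]).T@(np.array(p)-np.array(c["origin"])); return (c["cx"]+c["fx"]*q[0]/-q[2], c["cy"]-c["fy"]*q[1]/-q[2])
E
python3 - <<'E'
from h import *
for n,b in(("side",(150,120,240,195)),("top",(120,120,360,300))):
    c=dict(np.load(n+"1.npz")); P=cloud(c)
    print(n,"tcp proj",proj(c,[.578,.2269,.2]),"cover proj",proj(c,[*CX,.038]),"bay",proj(c,[*BX,.085]),c["cx"],c["cy"],c["fy"])
    p=P[b[1]:b[3],b[0]:b[2]].reshape(-1,3); t=p[(p[:,2]>.16)&(p[:,2]<.24)&(np.hypot(*(p[:,:2]-BX).T)<.12)]
    if len(t): print(len(t),t.min(0),t.max(0),np.median(t,0))
    c=dict(np.load(n+"0.npz")); P=cloud(c); m=(P[...,2]>.034)&(P[...,2]<.042)&(np.hypot(P[...,0]-CX[0],P[...,1]-CX[1])<.06)
    t=P[m]; print("ridge",len(t),cv2.minAreaRect((t[:,:2]*1000).astype(np.float32)))
i=cv2.imread("pics/top1.png")[120:320,140:480]; cv2.imwrite("pics/top1c.png",cv2.resize(i,None,fx=2.3,fy=2.3))
E
```

```text
side tcp proj (np.float64(200.803402162454), np.float64(199.9421152645553)) cover proj (np.float64(389.6457057775185), np.float64(220.92436406091286)) bay (np.float64(212.0697534123653), np.float64(262.2210374751299)) 316.4987688392842 231.5649550641958 447.6300993329308
76 [0.56236813 0.21519245 0.23290304] [0.58879699 0.23795877 0.23976631] [0.5718286  0.2338571  0.23729097]
ridge 131 ((450.375732421875, -103.73346710205078), (13.891790390014648, 58.40852737426758), 28.573654174804688)
top tcp proj (np.float64(225.89433629796298), np.float64(188.97088874265677)) cover proj (np.float64(407.99607469486625), np.float64(274.69906473361414)) bay (np.float64(235.6459644875888), np.float64(203.13068102754679)) 316.30720206123806 241.43159914538506 475.62270578668137
ridge 217 ((449.014404296875, -104.7135009765625), (13.983551025390625, 59.29882049560547), 29.103004455566406)
```

View pics/top1c.png

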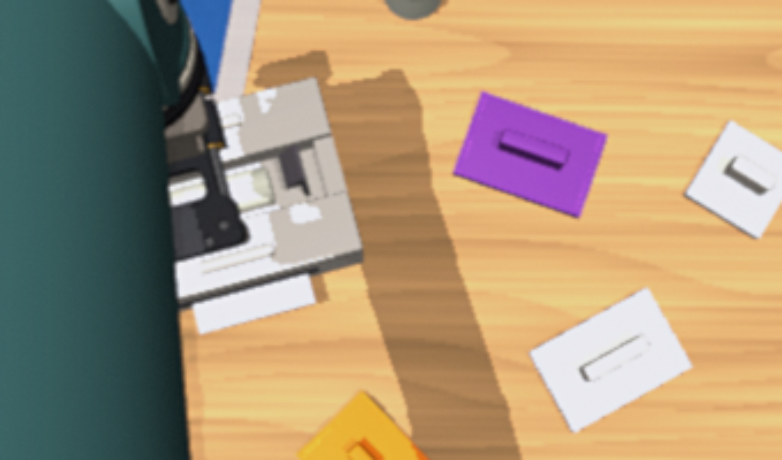

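The lowest visible fingertip is at z ≈ 0.233 with the TCP reported at 0.200. The real tips are therefore about 33 mm higher than reported, and they closed above the ridge. XY agrees. I'll redo the grasp with a guarded descent, stopping when the tips touch the plate.

```bash
python3 - <<'E'
from h import *
o=0
ctrl.gripper_to(.05,20)
ctrl.movep([*CX,.1],R(CA)); ctrl.move_straight([*CX,-.005],vel=.1); ctrl.dwell(.1)
s=st(); f0=s["force"][2]; z=-.005
try:
    while z>-.026:
        z-=.0025; ctrl.move_straight([*CX,z],vel=.04); s=ctrl.read_state()
        print(round(z,4),s["tcp_pos"][2].round(4),s["force"][2].round(1))
        if s["force"][2]-f0>4: z+=.0015; ctrl.move_straight([*CX,z],vel=.04); break
except ctrl.Unreachable as e: print("unreach",e)
st(); ctrl.gripper_to(0,50); s=st()
if s["gripper_width"]>.008:
    ctrl.move_straight([*CX,z+.03],vel=.1); st(); snap("2")
E
```

```text
12.91 [ 0.4507 -0.1052 -0.0045] F [-0.2 -0.5  0.5] w 0.05 ff 0.0
-0.0075 -0.0074 -0.1
-0.01 -0.0101 0.1
-0.0125 -0.0127 -1.0
-0.015 -0.0152 0.3
-0.0175 -0.0176 -0.3
-0.02 -0.0201 -0.1
-0.0225 -0.0226 -0.1
-0.025 -0.0228 35.3
15.16 [ 0.4507 -0.1053 -0.0227] F [-2.1 -0.4 14. ] w 0.0501 ff 7.1
15.79 [ 0.4517 -0.1056 -0.0227] F [-0.6 -0.3 10.2] w 0.0133 ff 52.2
16.24 [ 0.4502 -0.1049  0.0065] F [ 0.2 -0.1 -0.9] w 0.0133 ff 51.6
```

View pics/side2.png

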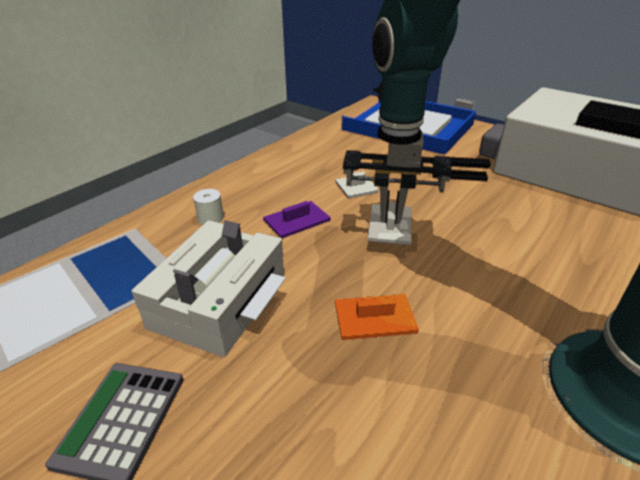

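The cover is held (gap 13.3 mm) and has lifted at (390,225). I'll carry it over the bay and measure how it sits in the hand.

```bash
python3 - <<'E'
from h import *
ctrl.move_straight([*CX,.12],vel=.2)
ctrl.move_straight([*BX,.12],rot=R(BA),vel=.22); ctrl.dwell(.2); s=st(); snap("3")
print(s["tool_rot"].round(3).tolist())
for n in("side","top"):
    P=cloud(dict(np.load(n+"3.npz"))); top=s["tcp_pos"][2]+.0227+.010
    t=P[(np.abs(P[...,2]-top)<.003)&(np.hypot(P[...,0]-BX[0],P[...,1]-BX[1])<.09)]
    if len(t): print(n,len(t),cv2.minAreaRect((t[:,:2]*1000).astype(np.float32)), np.median(t[:,2])-top)
E
```

```text
19.03 [0.578  0.2274 0.1203] F [-0.1  0.1  0. ] w 0.0137 ff 51.6
[[-0.274, 0.962, 0.0], [0.962, 0.274, 0.0], [0.0, 0.0, -1.0]]
side 1833 ((576.4808959960938, 228.22784423828125), (81.6628189086914, 123.17853546142578), 15.362982749938965) -0.00043631552781828176
top 1107 ((579.34814453125, 213.59707641601562), (80.12523651123047, 91.0887680053711), 15.949172973632812) -0.00023230603431964592
```

View pics/side3.png

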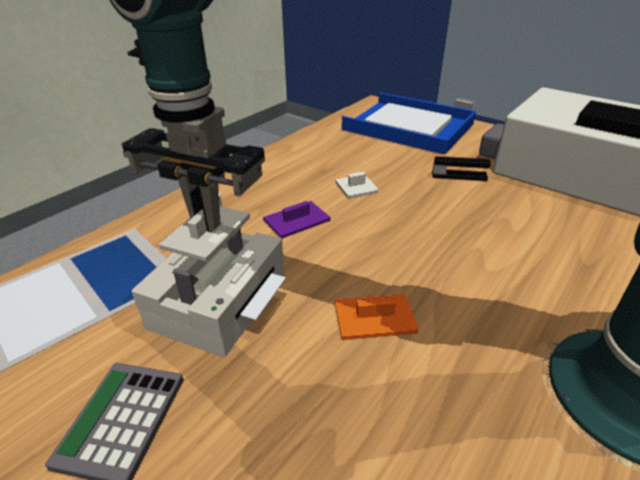

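The cover at (205,235) lies level over the bay, aligned within about 2 mm and 0.5°. Next is a guarded press.

```bash
python3 - <<'E'
from h import *
ctrl.move_straight([*BX,.099],vel=.08); st()
z=.099
while z>.0605:
    z-=.003 if z>.068 else .001
    ctrl.move_straight([*BX,z],vel=.04); s=ctrl.read_state()
    print(round(z,4),s["tcp_pos"][2].round(4),s["force"].round(1))
    if s["force"][2]>(30 if z<.068 else 45): break
st(); snap("4")
i=cv2.imread("pics/side4.png")[150:360,110:310]; cv2.imwrite("pics/side4c.png",cv2.resize(i,None,fx=2.8,fy=2.8,interpolation=cv2.INTER_CUBIC))
E
```

```text
19.55 [0.5775 0.2277 0.0981] F [-0.3 -0.  -1.3] w 0.0138 ff 51.6
0.096 0.096 [-0.4 -0.3 -0.5]
0.093 0.0929 [ 0.   0.8 -0. ]
0.09 0.0898 [-0.1 -1.4 -0.5]
0.087 0.0868 [ 0.1 -0.5  0.3]
0.084 0.084 [0.5 0.  0.3]
0.081 0.0814 [1.5 0.5 2. ]
0.078 0.079 [1.  0.7 6.3]
0.075 0.076 [1.8 0.5 5. ]
0.072 0.0723 [3.2 0.6 3.2]
0.069 0.0685 [ 2.1 -1.  -0.1]
0.066 0.064 [ 0.3 -0.3 -7.9]
0.065 0.064 [-0.3  0.6 -8.9]
0.064 0.0639 [ 0.2  0.5 -6.7]
0.063 0.0638 [ 0.6  1.4 -0.7]
0.062 0.0624 [0.9 0.7 1. ]
0.061 0.0624 [-2.3 -0.6  7.7]
0.06 0.0623 [-4.5 -1.5 14.7]
23.8 [0.5785 0.2282 0.0623] F [-4.5 -1.5 14.7] w 0.0138 ff 55.8
```

View pics/side4c.png

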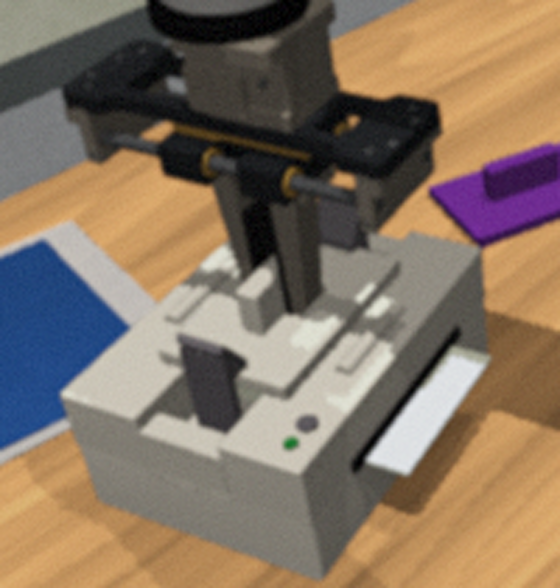

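It snapped through and bottomed exactly at the expected home height (0.0623). The near hook at crop (210,385) has caught over the end. Now I'll relieve the load, release, lift off and check.

```bash
python3 - <<'E'
from h import *
ctrl.move_straight([*BX,.0625],vel=.04)
ctrl.gripper_to(.05,20); ctrl.move_straight([*BX,.16],vel=.12); ctrl.movep([.42,.0,.25],R(BA)); st(); snap("5")
for n in("side","top"):
    P=cloud(dict(np.load(n+"5.npz"))); near=np.hypot(P[...,0]-BX[0],P[...,1]-BX[1])
    a=np.radians(BA); d=P[...,:2]-BX; x=d@[np.cos(a),np.sin(a)]; y=d@[-np.sin(a),np.cos(a)]
    pl=(np.abs(x)<35)&(near<.1)
    for lo in(-.05,.03):
        m=(np.abs(x)<.036)&(np.abs(x)>.012)&(y>lo)&(y<lo+.02); print(n,"plate z",lo,np.median(P[m][:,2]).round(4))
    for sgn in(1,-1):
        m=(np.abs(x)<.02)&(sgn*y>.045)&(sgn*y<.09)&(P[...,2]>.1)&(P[...,2]<.14); print("hook",sgn,m.sum(),(sgn*y[m]).min().round(4),(sgn*y[m]).max().round(4))
    m=(P[...,2]>.118)&(P[...,2]<.128)&(np.abs(y)<.04)&(np.abs(x)<.03); print("ridge",m.sum(),x[m].mean() if m.any() else 0,y[m].mean() if m.any() else 0)
i=cv2.imread("pics/top5.png")[130:290,150:330]; cv2.imwrite("pics/top5c.png",cv2.resize(i,None,fx=3,fy=3,interpolation=cv2.INTER_CUBIC))
E
```

```text
26.93 [0.4206 0.0009 0.2501] F [ 0.5  0.3 -0.2] w 0.0501 ff 0.0
side plate z -0.05 0.0937
side plate z 0.03 0.0944
hook 1 234 0.0552 0.0712
hook -1 262 0.051 0.0712
ridge 268 0.010314741469669441 0.0037591539773677947
top plate z -0.05 0.0947
top plate z 0.03 0.0946
hook 1 192 0.0527 0.0714
hook -1 158 0.053 0.0708
ridge 259 0.009660214641512208 0.00044237422364924283
```

View pics/top5c.png

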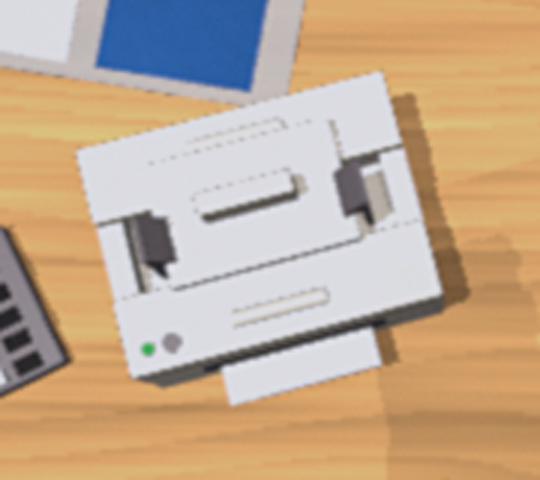

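The hooks are both back at rest (inner edge at 53 mm) and the plate is flat at 0.0947. The ridge, however, seems about 10 mm off in x, so I'll measure the plate edges in pictures 4 and 5.

```bash
python3 - <<'E'
from h import *
a=np.radians(BA)
for n in("side4","side5","top5"):
    P=cloud(dict(np.load(n+".npz"))); d=P[...,:2]-BX; x=d@[np.cos(a),np.sin(a)]; y=d@[-np.sin(a),np.cos(a)]; z=P[...,2]
    for nm,m in(("plate",(abs(z-.0947)<.0025)&(abs(x)<.07)&(abs(y)<.05)),("ridge",(z>.117)&(z<.127)&(abs(y)<.04)&(abs(x)<.035)),("hooks",(z>.112)&(z<.125)&(abs(y)>.048)&(abs(y)<.08)&(abs(x)<.035)),("ribs",(z>.087)&(z<.0915)&(abs(y)<.03)&(abs(x)<.075)&(abs(x)>.03))):
        if m.any(): print(n,nm,m.sum(),"x",(np.percentile(x[m],[0,3,50,97,100])*1000).round(1),"y",(np.percentile(y[m],[0,3,50,97,100])*1000).round(1))
E
```

```text
side4 plate 1279 x [-41.9 -39.8 -17.6  36.7  40.8] y [-50.  -46.4  16.5  46.   50. ]
side4 ridge 281 x [-22.4 -21.7  -3.2  17.8  20.7] y [-10.7  -8.1   8.8  30.7  32.1]
side4 hooks 168 x [-13.7 -12.7   0.6  14.   15. ] y [-67.2 -66.5 -59.4  70.7  71.8]
side4 ribs 324 x [-60.1 -59.3 -40.4  59.3  61.6] y [-29.  -27.4   1.4  28.4  29.5]
side5 plate 1397 x [-29.4 -27.3  -2.2  49.9  52.8] y [-49.9 -47.1  11.4  45.8  49.9]
side5 ridge 289 x [ 4.1  4.5  9.2 17.8 19.2] y [-28.6 -26.8   4.9  30.1  31.4]
side5 hooks 185 x [-13.8 -13.4  -0.8  14.5  15.2] y [-68.8 -67.7 -61.5  70.6  71.1]
side5 ribs 196 x [-69.5 -59.4 -55.2  59.9  60.7] y [-29.9 -28.4   1.6  28.5  29.7]
top5 plate 1733 x [-60.  -28.3   3.4  48.4  54.8] y [-50.  -47.3  -0.8  47.5  49.9]
top5 ridge 266 x [ 2.7  3.2  9.5 16.6 17.1] y [-29.4 -27.3   0.8  28.6  31. ]
top5 hooks 178 x [-15.3 -14.3  -1.   13.   13.4] y [-70.8 -70.2  61.6  70.5  71.4]
top5 ribs 302 x [-74.4 -68.9 -49.3  60.4  70.1] y [-30.  -28.7   0.2  28.   29.9]
```

On release the cover slid 10 mm in +x, probably because a fingertip was dragging on the plate. I'll re-centre it by closing on the ridge with the tips clear of the plate, then open.

```bash
python3 - <<'E'
from h import *
a=np.radians(BA)
ctrl.movep([*BX,.12],R(BA)); ctrl.move_straight([*BX,.0648],vel=.08); st()
ctrl.gripper_to(0,15); st()
ctrl.gripper_to(.03,10); st()
ctrl.move_straight([*BX,.15],vel=.12); ctrl.movep([.45,.02,.22],R(BA)); st(); snap("6")
for n in("side6","top6"):
    P=cloud(dict(np.load(n+".npz"))); d=P[...,:2]-BX; x=d@[np.cos(a),np.sin(a)]; y=d@[-np.sin(a),np.cos(a)]; z=P[...,2]
    for nm,m in(("plate",(abs(z-.0947)<.0025)&(abs(x)<.07)&(abs(y)<.05)),("ridge",(z>.117)&(z<.127)&(abs(y)<.04)&(abs(x)<.035)),("hooks",(z>.112)&(z<.125)&(abs(y)>.048)&(abs(y)<.08)&(abs(x)<.035))):
        if m.any(): print(n,nm,m.sum(),np.median(z[m]).round(4),"x",(np.percentile(x[m],[0,3,50,97,100])*1000).round(1),"y",(np.percentile(y[m],[0,3,50,97,100])*1000).round(1))
E
```

```text
29.04 [0.5784 0.2279 0.065 ] F [ 0.7 -0.9 -0.1] w 0.0499 ff 0.0
29.68 [0.5782 0.2281 0.065 ] F [ 0.4 -0.1  3.2] w 0.0138 ff 15.0
30.11 [0.5778 0.2279 0.0647] F [-0.2  0.9  0. ] w 0.0295 ff 0.0
31.97 [0.4507 0.0211 0.2202] F [-0.2  0.2 -0.3] w 0.0304 ff 0.0
side6 plate 1431 0.0947 x [-41.8 -40.  -15.3  37.3  41. ] y [-49.9 -46.6  12.1  46.2  49.9]
side6 ridge 290 0.1224 x [-9.1 -7.9 -3.   5.7  6.6] y [-29.1 -26.2   4.4  30.3  31.9]
side6 hooks 185 0.1172 x [-13.8 -13.2  -0.9  14.2  15.9] y [-68.8 -67.7 -60.8  70.7  71.4]
top6 plate 1746 0.0948 x [-57.7 -40.8  -9.2  35.6  55.1] y [-50.  -47.5  -1.1  47.4  50. ]
top6 ridge 272 0.1225 x [-10.1  -9.3  -3.    4.1   4.9] y [-29.3 -27.5   1.   28.8  30.5]
top6 hooks 181 0.1177 x [-15.6 -14.4  -0.8  12.8  13.9] y [-70.8 -70.2  61.5  70.3  71.3]
```

The cover is now centred within about 2 mm, flat at home height, with both hooks upright over its ends and the robot clear.

```bash
python3 -c "
from h import *
print(ctrl.close_job()); st()"
```

```text
the job is handed in; nothing more can be done
None
the job is handed in; nothing more can be done
```

The long cover is snapped in under both hooks, flat and fully home over the bay and centred to about 2 mm; it slid 10 mm sideways on first release, so I re-centred it, then let go and handed the job in at about 32 s.

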